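Walk the tube block square to the drain rail

TASK

The heavy aluminium tube block has been left askew on the germination table. Push it across the table with the fingertips, nudging its rear corners in turn as needed, until one of its long faces looks squarely at the steel divider rail, in front of the rail and about 20 mm short of it so that the drain slots stay open, then draw the hand clear. Never lift or tip the block or let it touch the rail, and leave the weighing boat, glass bell and jar where they stand.

Things in the scene. Friction and masses are not known exactly. Their poses are not given: they have to be found in the camera images.
- block: loose rectangular aluminium tube block, 110 mm long (its x axis), 90 mm wide (its y axis), 40 mm high, 0.7 to 1 kg, with 5 x 4 dark round wells 15 mm across on top (a finger cannot enter). Origin at the centre of its underside, z up. Its two long faces, at y = -45 and +45 mm, are alike. It slides with dry friction at a push of some 4 to 15 N; pushed off-centre it turns as it goes
- rail: fixed upright dark steel divider rail (the fence), 340 mm long (its x axis), 6 mm thick (its y axis), 45 mm high, dark drain slots along both sides of its foot. Origin at the centre of its underside, z up. The block may start on either side of it; it stays on that side. Squarely placed at a gap of 20 mm, the block's centre is 68 mm from the rail's centre line along the rail's y axis
- boat: bystander: empty white plastic weighing boat, flared square tray 90 x 90 mm at the rim, 22 mm high, loose, origin at the centre of its underside; leave alone
- bell: bystander: glass bell, 72 mm across at the foot, 108 mm high, loose, origin at the centre of its underside; leave alone
- jar: bystander: amber glass jar with a white cap, 52 mm across, 70 mm high, loose, origin at the centre of its underside; leave alone
Not all that is in view belongs to the job. Several things have the shape of the block; the one meant has the colours described above.

How it is judged:
By the outcome, as a careful person would: the job done as asked, in the order asked, and still so for the second after the job is handed in, with the robot touching nothing.
It also fails if it takes over 72 s, if anything falls off the work surface, if the arm or the gripper's body presses on something with over 40 N, if the wrist force passes 120 N, or if a joint passes its speed limit or range.

ROBOT

A 7-joint arm with a two-finger parallel gripper is mounted at the origin on the work surface. World frame = base frame: x ahead of the robot, y to its left, z up, the work surface at z = 0. Lengths are in mm, angles in rad, forces in N, time in s.
With the tool pointing down it reaches from about 425 to 875 mm from the base axis. Payload 4.7 kg.
Tool frame: the origin (TCP) lies on the centre line of the jaws, within the pads' length; the fingertips stand 25 mm ahead of it and the grasp point (between the pads) lies 6 mm ahead of it; z points along the fingers, y is the line along which they close (so a half turn about z gives the same grasp; the last joint's range is limited). The gripper opens to 85 mm and grips with 20 to 120 N. Pads are 22 mm wide; open, the fingers measure 114 mm over their backs; the gripper's body (76 mm by 85 mm) begins 54 mm behind the grasp point. The pads swing forward as they close: fully open they stand 13 mm farther back than shut.
Start: joints at [-1.239, 0.321, -0.07, 1.45, 0.023, 1.371, -0.057], TCP at [203.136, 617.461, 256.349] pointing down, gripper open.
Joint ranges: [-2.86, 2.86], [-0.3, 2.09], [-1.38, 1.24], [0.06, 2.45], [-1.56, 4.7], [0.09, 2.05], [-2.69, 2.69]. Speed limits (rad/s): [2.57, 2.57, 3.14, 3.14, 3.14, 3.14, 3.14].

INTERFACE

Orientations are given as a unit quaternion [w, x, y, z].
In Python, from plant import telemetry, cams, order gives the robot as it stands.
- The arm moves only by the tool arm_command, never from a script. Its argument "deltas" is a list of rows, each a list of 7 numbers: the finger opening in mm, from 0 to 85.4, then the shift along the tool's x, y, z in mm, then the turn, a rotation vector about the tool's x, y, z in degrees. In form: [[gripper, tx, ty, tz, wx, wy, wz], ...]. A call has 1 to 12 rows; each row shifts and turns the commanded pose from where the row before left it, along the tool's axes as they then stand; what a row does not reach is not made up. A row lasts 1/10 s, in which the tool goes at most 50 mm and 8.59 degrees, less where a joint would pass 70% of its speed; a pose out of reach is approached as far as the arm can. A call is refused whole if a number of a shift passes 50 or a number of a turn 8.59, either way. A call with a gripper value outside its range is refused whole. The fingers move at their own pace and stop on an object; the grip force is fixed at half the most. Time passes only in rows, so rows that do not move let the fingers close. It gives the time, the measured TCP pose, the force, the opening and the grip force at its end, in the units of the state.
- telemetry.read_state(): the state, without advancing time (a new reading comes with each control period).
- cams.camera(name): name is "scene" or "top" or "wrist"; returns a dict with "color" (480x640x3 uint8, blue, green, red), "fx", "fy", "cx", "cy" (pixels), "pose" (4x4, takes a point from camera to world coordinates). Camera axes: x right, y down, z forward; pixel columns grow to the right and rows downward; lengths in mm; the calibration is good to about 2 mm. A picture is of the moment at which its call begins. There is no depth.
- order.job_done(): hands the job in; it is judged then, once.
The state is a dict: "time_s": time; "joint_pos": joint angles; "qd": joint speeds; "tau": joint torques, N m; "ee_pos": TCP position; "orientation": TCP orientation; "wrist_force": force on the tool from outside, world axes, zero at the start; "ft_torque": the same for the moment, N m; "opening": finger opening in mm; "finger_force": force on a finger pad.
Only numpy, scipy, OpenCV 4.12 (cv2) and the standard library are available. Lean on these libraries where they do the work, as an engineer would, in place of code of your own. Each camera call takes 0.05 s, during which the arm holds its last target. There are 200 camera calls.

## Working session

There is one attempt and no reset: what is moved stays moved. The work goes in short steps, Python scripts to look and compute and a tool call to move; the robot and the scene stay as the last step left them, time stands still between calls to the robot, and variables do not carry over. Pictures are saved under pics/ and viewed, at most 10 in all, crops included, and the job is handed in when it is done.

Besides the shell and the picture viewer there is one more tool, called in YAML: its name, and indented under it one key for each argument. arm_command: Moves the arm, as the interface text tells. Its arguments: {"type":"object","properties":{"deltas":{"type":"array"}},"required":["deltas"]}

```bash
ls; mkdir -p pics
python3 - <<'E'
from plant import telemetry, cams
import cv2
s=telemetry.read_state(); print({k:s[k] for k in("time_s","ee_pos","orientation","opening","wrist_force")})
for n in("scene","top"):
    c=cams.camera(n); cv2.imwrite(f"pics/{n}0.png",c["color"]); print(n,c["fx"],c["fy"],c["cx"],c["cy"],c["pose"])
E
```

```text
pics
{'time_s': 0.0, 'ee_pos': array([202.99715996, 616.95867716, 255.19932183]), 'orientation': array([-9.75146809e-05,  1.58203247e-01,  9.87406075e-01, -9.82710324e-04]), 'opening': 85.25606355385442, 'wrist_force': array([-0.19150428, -0.36749929,  0.08384385])}
scene 539.438393077067 539.438393077067 310.8662351968024 246.48963298623502 [[ 1.30701396e-01  7.44614887e-01 -6.54573002e-01  1.45021234e+03]
 [ 9.91246837e-01 -8.57443166e-02  1.00387353e-01 -1.33005938e+02]
 [ 1.86240029e-02 -6.61964185e-01 -7.49304053e-01  1.09686935e+03]
 [ 0.00000000e+00  0.00000000e+00  0.00000000e+00  1.00000000e+00]]
top 478.8426536908912 478.8426536908912 323.7289209632772 240.46183879137885 [[ 2.37421704e-03 -9.90982735e-01  1.33968584e-01  3.93969536e+02]
 [-9.99941878e-01 -9.43755256e-04  1.07400843e-02 -7.47951077e+00]
 [-1.05168045e-02 -1.33986297e-01 -9.90927378e-01  1.15431689e+03]
 [ 0.00000000e+00  0.00000000e+00  0.00000000e+00  1.00000000e+00]]
```

View pics/scene0.png

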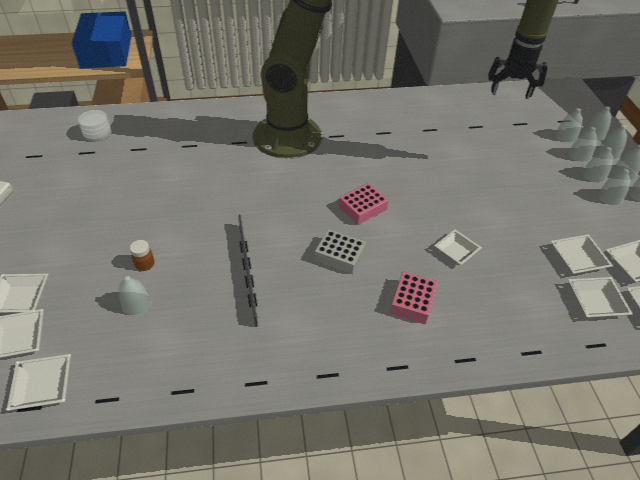

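View pics/top0.png

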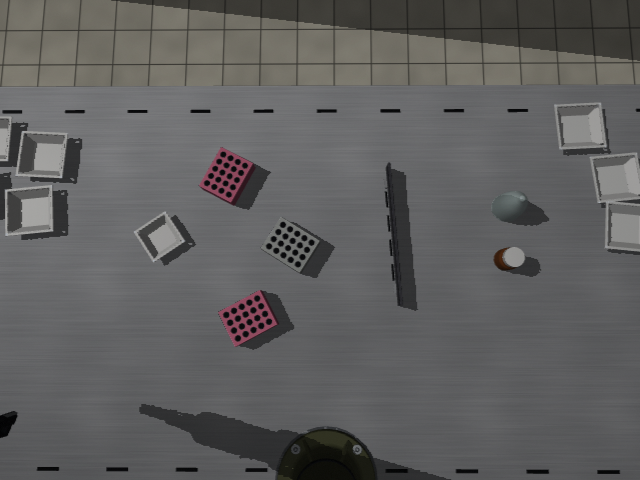

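Candidates in the top view: the grey block at (291,245), the pink block at (227,175) and the pink block at (248,318). The grey aluminium one fits the description. The rail runs from (389,164) to (400,305), and the block is on its +y side.

```bash
cat > h.py <<'E'
import numpy as np, cv2
from plant import telemetry, cams
def ray(c,uv,z):
    uv=np.atleast_2d(uv).astype(float); P=np.array(c["pose"])
    d=np.c_[(uv[:,0]-c["cx"])/c["fx"],(uv[:,1]-c["cy"])/c["fy"],np.ones(len(uv))]@P[:3,:3].T
    return P[:3,3]+d*((z-P[2,3])/d[:,2:])
def proj(c,p):
    P=np.array(c["pose"]); q=(np.atleast_2d(p)-P[:3,3])@P[:3,:3]
    return np.c_[q[:,0]/q[:,2]*c["fx"]+c["cx"],q[:,1]/q[:,2]*c["fy"]+c["cy"]]
def wells(c,uv,r=40,thr=60,k=6):
    """well centres (z=40) near pixel uv: small round dark blobs"""
    u,v=map(int,uv); u0,v0=max(u-r,0),max(v-r,0)
    g=cv2.cvtColor(c["color"],cv2.COLOR_BGR2GRAY)[v0:v+r,u0:u+r]
    g=cv2.resize(g,None,fx=k,fy=k,interpolation=cv2.INTER_CUBIC)
    cs,_=cv2.findContours((g<thr).astype(np.uint8),cv2.RETR_EXTERNAL,cv2.CHAIN_APPROX_NONE)
    out=[]
    for q in cs:
        a=cv2.contourArea(q); (x,y),R=cv2.minEnclosingCircle(q)
        if 8*k*k<a<90*k*k and a>.5*np.pi*R*R:
            m=cv2.moments(q); out.append([(m["m10"]/m["m00"]+.5)/k-.5+u0,(m["m01"]/m["m00"]+.5)/k-.5+v0])
    return np.array(out)
def block(c,uv,**a):
    w=wells(c,uv,**a); p=ray(c,w,40)[:,:2].astype(np.float32)
    (cx,cy),(W,H),an=cv2.minAreaRect(p)
    if W<H: an+=90
    an=(an+90)%180-90
    return np.array([cx,cy]),an,(W,H),len(w),w
E
python3 - <<'E'
from h import *
for n,uv in(("top",(291,245)),("scene",(342,247))):
    c=cams.camera(n); 
    b=block(c,uv); print(n,b[:4], b[4].mean(0))
    g=cv2.cvtColor(c["color"],cv2.COLOR_BGR2GRAY); 
    if n=="top":
        print(g[235,375:425]); print(g[190,375:425]);print(g[280,375:425])
        cv2.imwrite("pics/c.png",cv2.resize(c["color"][150:320,255:425],None,fx=3.5,fy=3.5,interpolation=cv2.INTER_CUBIC))
        for q in((389,164),(400,305)): print(ray(c,q,45))
    else:
        print(g[270,230:270])
        for q in((240,216),(256,322)): print(ray(c,q,45))
E
```

```text
top (array([536.17132568,  83.97762299]), 58.15119552612305, (80.28779602050781, 60.19758987426758), 20) [289.91469629 244.03536182]
[102 103 103 103 103 103 104 103 103 102 102 102 101 101 101 101  72  35
  26  43  39  35  46  49  49  51  50  50  51  50  50  50  50  49  50  89
  99  99  99  99  99  99  99  98  98  98  99  98  98  98]
[102 101 101 101 100 102 101 103 102 100 100 101  74  37  26  35  39  39
  46  49  49  49  48  50  50  49  49  50  49  49  49  49  91 101 101 101
 101 101 102 101 101 101 100 100 101 101 101 102 101 102]
[96 96 96 96 95 95 95 94 94 94 94 95 94 94 93 94 94 63 39 65 62 36 27 44
 41 32 45 49 49 50 48 50 50 48 49 50 48 50 49 49 86 95 95 95 94 94 94 94
 94 94]
[[ 728.18478841 -150.76049318   45.        ]]
[[ 394.82855436 -170.650957     45.        ]]
scene (array([483.41833496, 116.25588226]), -31.830432891845703, (80.43843078613281, 177.1529998779297), 21) [341.13332299 244.05187737]
[105  83  80  82  78  78  80  82  83  80  79  80  83  79  84  81  63  64
  68  95 126 133 133 137 138 138 136 135 137 137 136 138 140 137 136 137
 137 139 136 137]
[[ 399.08815552 -169.79931267   45.        ]]
[[ 747.64163025 -148.50581003   45.        ]]
```

View pics/c.png

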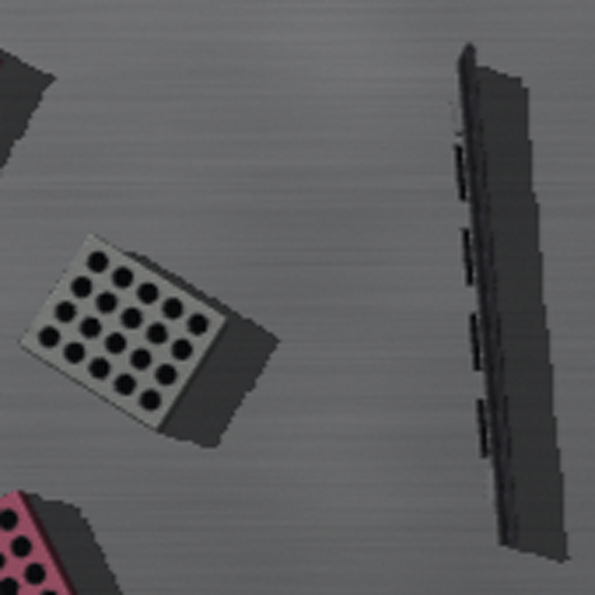

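The crop shows the grey block with its 5 x 4 wells, centre about (536,84), long axis at 58° in world. The rail's dark edge runs at about 3.4°, with drain slots on its +y side. I'll set the fingers as a 60 mm fork against the rear long face (normal at 148°), sweep clockwise along an arc, then push straight in.

arm_command:
  deltas:
    - [60,-20,-18,0,0,0,0]
    - [60,-32,-30,0,0,0,0]
    - [60,-32,-30,0,0,0,0]
    - [60,-32,-30,0,0,0,0]
    - [60,-32,-30,0,0,0,0]
    - [60,-32,-30,0,0,0,0]
    - [60,-32,-30,0,0,0,0]
    - [60,-32,-30,0,0,0,0]
    - [60,-32,-30,0,0,0,0]
    - [60,-32,-30,0,0,0,0]
    - [60,-32,-30,0,0,0,0]
    - [60,-32,-30,0,0,0,0]

```text
time_s: 1.4
ee_pos: [448.3, 168.9, 256.5]
orientation: [0.0, 0.158, 0.987, 0.0]
wrist_force: [0.5, 0.9, -0.0]
opening: 60.0
finger_force: 0.0
```

```bash
cat >> h.py <<'E'
def tool():
    s=telemetry.read_state(); from scipy.spatial.transform import Rotation as Ro
    q=s["orientation"]; R=Ro.from_quat([q[1],q[2],q[3],q[0]]).as_matrix(); return s,np.array(s["ee_pos"]),R
def goto(p,yang):
    """deltas in tool axes to p with tool y at yang deg; turn to give about tool z"""
    s,e,R=tool(); a=np.degrees(np.arctan2(R[1,1],R[0,1]))
    print("t",round(s["time_s"],2),"tcp",e.round(1),"yang",round(a,2),"tilt",np.degrees(R[:2,2]).round(2),"open",round(s["opening"],1),"F",np.round(s["wrist_force"],1))
    print("now-axes shift",(R.T@(np.array(p)-e)).round(1),"wz",round(-(yang-a),2))
E
python3 -c "
from h import *
goto([474,123,255],58)"
```

```text
t 1.4 tcp [448.3 168.9 256.5] yang 71.8 tilt [0.02 0.03] open 60.0 F [ 0.5  0.9 -0. ]
now-axes shift [-38.8 -35.6   1.4] wz 13.8
```

arm_command:
  deltas:
    - [60,-20,-18,0,0,0,0]
    - [60,-19,-17.5,0,0,0,0]
    - [60,0,0,20,0,0,7]
    - [60,0,0,30,0,0,6.8]
    - [60,0,0,35,0,0,0]
    - [60,0,0,35,0,0,0]
    - [60,0,0,35,0,0,0]
    - [60,0,0,25,0,0,0]
    - [60,0,0,20,0,0,0]
    - [60,0,0,10,0,0,0]
    - [60,0,0,7,0,0,0]
    - [60,0,0,0,0,0,0]

```text
time_s: 2.6
ee_pos: [473.6, 124.7, 39.1]
orientation: [-0.0, 0.276, 0.961, -0.0]
wrist_force: [0.9, 0.1, -0.5]
opening: 59.9
finger_force: 0.0
```

Run:
```python
from h import *
goto([474,123,38],58)
c=cams.camera("scene"); cv2.imwrite("pics/s1.png",cv2.resize(c["color"][140:340,220:460],None,fx=3,fy=3,interpolation=cv2.INTER_CUBIC))
c=cams.camera("top"); b=block(c,(291,245)); print(b[:4])
```

```text
t 2.6 tcp [473.6 124.7  39.1] yang 58.0 tilt [-0.03 -0.01] open 59.9 F [ 0.9  0.1 -0.5]
now-axes shift [-1.3 -1.3  1.1] wz -0.0
(array([535.75402832,  83.99215698]), 58.14812088012695, (80.45381927490234, 60.89388656616211), 16)
```

View pics/s1.png

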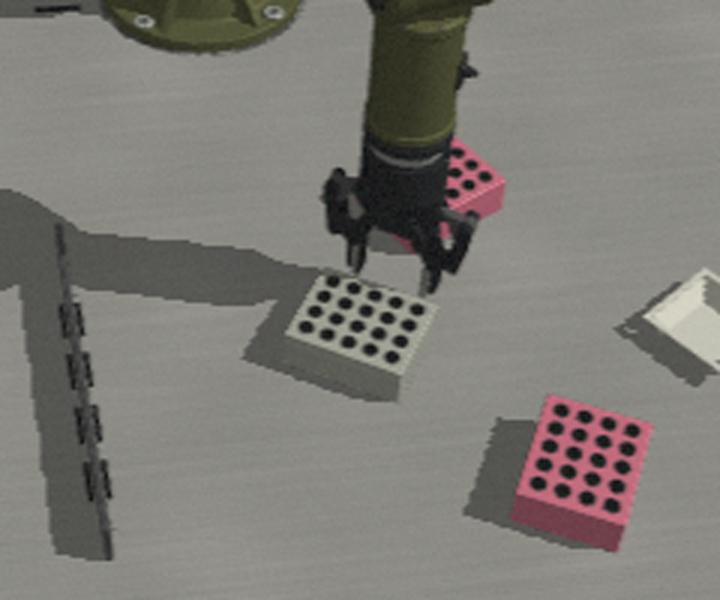

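The picture shows the fork behind the rear long face of the grey block, with both fingers free at about (357,265) and (430,285), clear of the pink block. Now the approach and first part of the arc.

arm_command:
  deltas:
    - [60,-4,0,6,0,0,0]
    - [60,-5,0,0,0,0,0]
    - [60,-5,0,0,0,0,0]
    - [60,-5,0,0,0,0,0]
    - [60,-5,0,0,0,0,0]
    - [60,-5.2,2.4,0,0,0,2.5]
    - [60,-5.2,2.4,0,0,0,2.5]
    - [60,-5.2,2.4,0,0,0,2.5]
    - [60,-5.2,2.4,0,0,0,2.5]
    - [60,-5.2,2.4,0,0,0,2.5]
    - [60,-5.2,2.4,0,0,0,2.5]
    - [60,0,0,0,0,0,0]

```text
time_s: 3.9
ee_pos: [527.9, 104.6, 33.4]
orientation: [-0.0, 0.399, 0.917, 0.0]
wrist_force: [-0.3, 2.8, 0.3]
opening: 60.0
finger_force: 1.2
```

Run:
```python
from h import *
goto([474,123,38],58)
c=cams.camera("top"); u=proj(c,[555,70,40])[0]; b=block(c,u); print(b[:4])
c=cams.camera("scene"); cv2.imwrite("pics/s2.png",c["color"])
```

```text
t 3.9 tcp [527.9 104.6  33.4] yang 42.98 tilt [0.   0.04] open 60.0 F [-0.3  2.8  0.3]
now-axes shift [ 50.2 -26.8  -4.6] wz -15.02
(array([566.06781006,  61.44860077]), 42.61945343017578, (80.57121276855469, 60.181175231933594), 12)
```

arm_command:
  deltas:
    - [60,-5.2,2.4,0,0,0,2.5]
    - [60,-5.2,2.4,0,0,0,2.5]
    - [60,-5.2,2.4,0,0,0,2.5]
    - [60,-5.2,2.4,0,0,0,2.5]
    - [60,-5.2,2.4,0,0,0,2.5]
    - [60,-5.2,2.4,0,0,0,2.5]
    - [60,-5.2,2.4,0,0,0,2.5]
    - [60,-5.2,2.4,0,0,0,2.5]
    - [60,-5.2,2.4,0,0,0,2.5]
    - [60,-5.2,2.4,0,0,0,2.5]
    - [60,-5.2,2.4,0,0,0,2.5]
    - [60,-5.2,2.4,0,0,0,2.5]

```text
time_s: 5.2
ee_pos: [582.7, 63.9, 33.3]
orientation: [-0.0, 0.624, 0.782, 0.0]
wrist_force: [-1.0, 3.6, -0.2]
opening: 60.0
finger_force: 1.8
```

Run:
```python
from h import *
goto([474,123,38],58)
c=cams.camera("top"); u=proj(c,[596,8,40])[0]; b=block(c,u); print(b[:4])
g=cv2.cvtColor(c["color"],cv2.COLOR_BGR2GRAY)
v,w=map(int,u); 
cv2.imwrite("pics/t3.png",cv2.resize(c["color"][130:330,250:450],None,fx=3,fy=3,interpolation=cv2.INTER_CUBIC))
```

```text
t 5.2 tcp [582.7  63.9  33.3] yang 12.82 tilt [0.   0.01] open 60.0 F [-1.   3.6 -0.2]
now-axes shift [ 81.8 -92.9  -4.7] wz -45.18
(array([595.06964111,   8.22618866]), 12.982248306274414, (80.32097625732422, 60.03297805786133), 14)
```

View pics/t3.png

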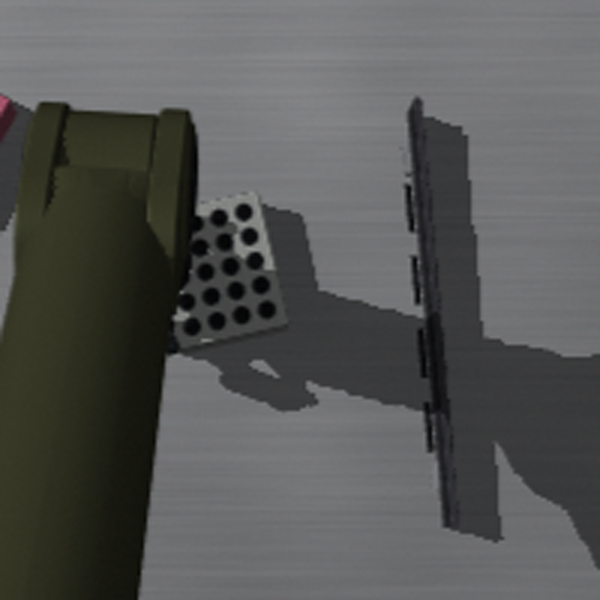

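The arc tracks well: the block is now at 13°, centre (595,8), ahead of the fork, and the rail is clear at (415,97)–(447,527) in the crop. I'll finish the turn and advance part of the way.

arm_command:
  deltas:
    - [60,-5.2,2.4,0,0,0,2.4]
    - [60,-5.2,2.4,0,0,0,2.4]
    - [60,-5.2,2.4,0,0,0,2.4]
    - [60,-5.2,2.4,0,0,0,2.2]
    - [60,-6,0,0,0,0,0]
    - [60,-6,0,0,0,0,0]
    - [60,-6,0,0,0,0,0]
    - [60,-6,0,0,0,0,0]
    - [60,-6,0,0,0,0,0]
    - [60,-6,0,0,0,0,0]
    - [60,-6,0,0,0,0,0]
    - [60,-6,0,0,0,0,0]

```text
time_s: 6.45
ee_pos: [598.3, -3.2, 33.4]
orientation: [-0.0, 0.685, 0.729, 0.0]
wrist_force: [-1.0, 4.6, 1.5]
opening: 60.1
finger_force: 2.1
```

Run:
```python
from h import *
goto([474,123,38],58)
c=cams.camera("top"); u=proj(c,[605,-60,40])[0]; b=block(c,u); print(b[:4])
w=cams.camera("wrist"); cv2.imwrite("pics/w4.png",w["color"]); np.save("w4pose.npy",w["pose"]); print(w["pose"],w["fx"],w["cx"],w["cy"])
a=cv2.resize(cv2.imread("pics/top0.png")[155:235,370:420],None,fx=7,fy=7,interpolation=cv2.INTER_NEAREST)
b2=cv2.resize(cv2.imread("pics/top0.png")[235:315,370:420],None,fx=7,fy=7,interpolation=cv2.INTER_NEAREST)
cv2.imwrite("pics/rail.png",np.hstack([a,b2]))
```

```text
t 6.45 tcp [598.3  -3.2  33.4] yang 3.59 tilt [0.01 0.01] open 60.1 F [-1.   4.6  1.5]
now-axes shift [ 133.7 -116.2   -4.6] wz -54.41
(array([602.6026001 , -69.91440582]), 3.41896653175354, (80.00293731689453, 40.05466842651367), 10)
[[ 9.98132509e-01  5.87676139e-02  1.66692140e-02  5.93676944e+02]
 [ 6.10854402e-02 -9.61374102e-01 -2.68381081e-01  6.36563881e+01]
 [ 2.53234858e-04  2.68898128e-01 -9.63168590e-01  1.51091411e+02]
 [ 0.00000000e+00  0.00000000e+00  0.00000000e+00  1.00000000e+00]] 413.5258362080524 325.02391535718164 242.74493826111785
```

View pics/w4.png

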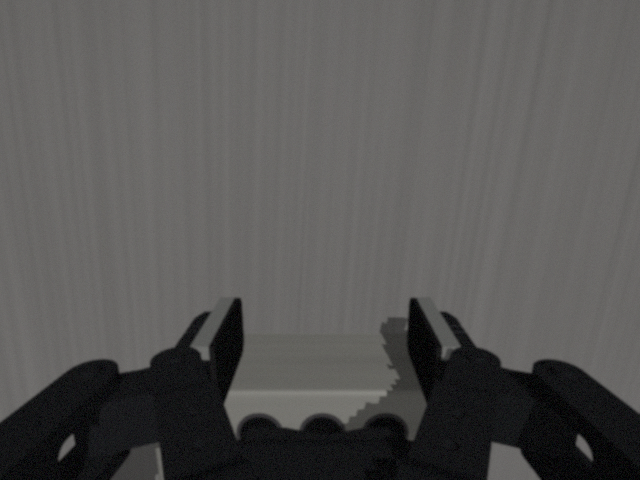

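View pics/rail.png

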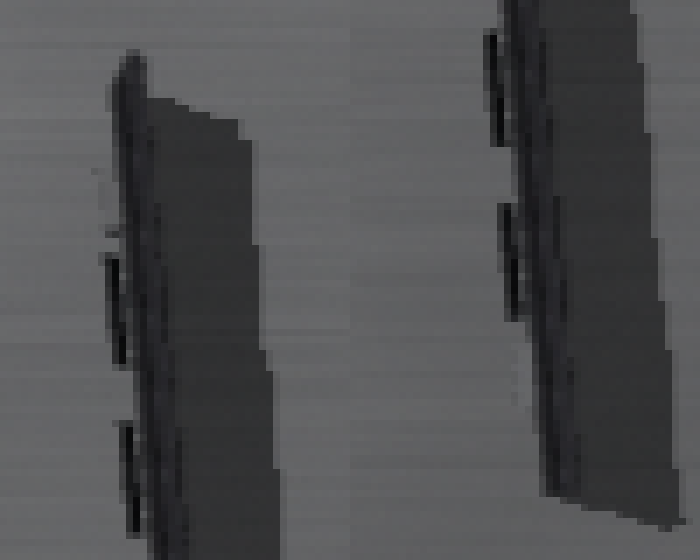

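The wrist view shows both fingers (240,300), (415,300) against the rear face of the block (edge at row 390, wells at row 425); the rail is hidden. The rail zoom shows its body about 5.4 px wide (left edge = foot of the near face, 397 to 386 px), with slots to its left. I'll fit that edge.

Run:
```python
from h import *
c=cams.camera("top"); g=cv2.cvtColor(cv2.imread("pics/top0.png"),cv2.COLOR_BGR2GRAY).astype(float)
def edge(row,a,b):
    r=g[row,a:b]; i=np.argmax(r<70); return a+i-1+(r[i-1]-70)/(r[i-1]-r[i])
E=np.array([[edge(r,375,410),r] for r in range(164,305)])
A=np.polyfit(E[:,1],E[:,0],1)
for _ in range(8):
    res=E[:,0]-np.polyval(A,E[:,1]); k=(res>-.3)&(res<.8); A=np.polyfit(E[k,1],E[k,0],1) if _<7 else A
    A[1]+= .3 if _<4 else 0
k=abs(E[:,0]-np.polyval(A,E[:,1]))<.5; print(k.sum(),A,E[k,1].astype(int))
p=ray(c,E[k],0)[:,:2]; m,q=np.polyfit(p[:,0],p[:,1],1); th=np.degrees(np.arctan(m))
n=np.array([-np.sin(np.radians(th)),np.cos(np.radians(th))])
print("rail near face line: angle",th,"y at 600",m*600+q, "rms",np.std(p[:,1]-m*p[:,0]-q))
# block front face, straight from current view: wells front rows
u=proj(c,[603,-60,40])[0]; b=block(c,u); w=ray(c,b[4],40)[:,:2]
d=(w-[600,m*600+q])@n; print("well distances from near face",np.sort(d).round(1))
# lit edge of block top at front
print("front gap est",np.sort(d)[:4].mean()-15, "block angle",b[1], "centre x",b[0])
```

```text
1 [  1.03294118 193.16      ] [187]
rail near face line: angle -6.224721246680295 y at 600 -139.96461376999184 rms 0.0
well distances from near face [41.4 44.8 48.3 51.9 55.9 61.1 64.5 67.9 71.  80.9]
front gap est 31.566972936541717 block angle 3.436819076538086 centre x [602.51818848 -71.98963165]<stdin>:8: RankWarning: Polyfit may be poorly conditioned
<stdin>:8: RankWarning: Polyfit may be poorly conditioned
<stdin>:8: RankWarning: Polyfit may be poorly conditioned
<stdin>:8: RankWarning: Polyfit may be poorly conditioned
<stdin>:8: RankWarning: Polyfit may be poorly conditioned
<stdin>:8: RankWarning: Polyfit may be poorly conditioned
<stdin>:8: RankWarning: Polyfit may be poorly conditioned
<stdin>:11: RankWarning: Polyfit may be poorly conditioned
```

```bash
cat > m.py <<'E'
from h import *
g=cv2.cvtColor(cv2.imread("pics/top0.png"),cv2.COLOR_BGR2GRAY).astype(float)
def edge(row,a=375,b=412):
    r=g[row,a:b]; i=np.argmax(r<70); return a+i-1+(r[i-1]-70)/(r[i-1]-r[i])
c=cams.camera("top")
rows=[*range(168,186),*range(209,214),*range(258,263),*range(284,303)]
E=np.array([[edge(r),r] for r in rows]); p=ray(c,E,0)[:,:2]
m,q=np.polyfit(p[:,0],p[:,1],1)
for _ in range(3):
    k=abs(p[:,1]-m*p[:,0]-q)<1.5; m,q=np.polyfit(p[k,0],p[k,1],1)
th=np.arctan(m); n=np.array([-np.sin(th),np.cos(th)]); o=np.array([600,m*600+q])
E
cat > b.py <<'E'
from m import *
import sys
print("rail",np.degrees(th).round(2),o.round(1),k.sum(),len(k),"rms",np.std(p[k,1]-m*p[k,0]-q).round(2))
goto([474,123,38],np.degrees(th))
def rep(y):
    w=ray(c,wells(c,proj(c,[603,y,40])[0]),40)[:,:2]; a=np.array([np.cos(th),np.sin(th)])
    print(np.c_[(w-o)@a,(w-o)@n][np.argsort((w-o)@n)].round(1).tolist())
rep(float(sys.argv[1]))
E
python3 b.py -65
```

```text
rail 3.94 [ 600.  -156.3] 47 47 rms 0.29
t 6.65 tcp [598.1  -4.6  33.3] yang 3.52 tilt [-0.   -0.11] open 60.0 F [ 0.7 -0.2 -1. ]
now-axes shift [ 135.  -116.1   -5. ] wz -0.42
[[8.4, 64.0], [-11.8, 64.0], [27.5, 64.2], [-31.8, 64.3], [48.1, 64.6], [28.5, 83.6], [8.2, 84.0], [-11.8, 84.1], [-31.6, 84.2], [-31.5, 104.3]]
```

Rail: near face at 3.9°, y = -156.3 at x = 600. The block is within about half a degree of parallel, with a gap of about 49 mm. I'll push 22 mm, then re-measure.

arm_command:
  deltas:
    - [60,-4,0,0,0,0,-0.3]
    - [60,-4,0,0,0,0,0]
    - [60,-4,0,0,0,0,0]
    - [60,-4,0,0,0,0,0]
    - [60,-3,0,0,0,0,0]
    - [60,-3,0,0,0,0,0]
    - [60,0,0,0,0,0,0]

```text
time_s: 7.35
ee_pos: [599.7, -25.9, 33.3]
orientation: [0.0, 0.683, 0.73, -0.0]
wrist_force: [0.3, 1.8, -1.5]
opening: 60.1
finger_force: 0.7
```

```bash
python3 b.py -85
```

```text
rail 3.94 [ 600.  -156.3] 47 47 rms 0.29
t 7.4 tcp [599.7 -25.8  33.3] yang 3.85 tilt [ 0.01 -0.07] open 60.0 F [-0.5  0.6 -1. ]
now-axes shift [ 156.9 -115.4   -4.9] wz -0.09
[[-11.4, 43.0], [-31.3, 43.0], [8.8, 43.0], [28.4, 43.1], [48.8, 43.6], [8.7, 63.1], [-31.3, 63.1], [-11.3, 63.3], [-31.0, 83.0]]
```

arm_command:
  deltas:
    - [60,-2,0,0,0,0,0]
    - [60,-2,0,0,0,0,0]
    - [60,-2,0,0,0,0,0]
    - [60,-1,0,0,0,0,0]
    - [60,-1,0,0,0,0,0]
    - [60,0,0,0,0,0,0]
    - [60,5,0,0,0,0,0]
    - [60,15,0,0,0,0,0]
    - [60,30,0,0,0,0,0]
    - [60,40,0,0,0,0,0]
    - [60,20,0,-20,0,0,0]
    - [60,0,0,-30,0,0,0]

```text
time_s: 8.6
ee_pos: [590.7, 83.1, 82.0]
orientation: [-0.002, 0.68, 0.733, -0.001]
wrist_force: [-0.0, 0.3, -0.2]
opening: 59.8
finger_force: 0.0
```

arm_command:
  deltas:
    - [60,0,0,-40,0,0,0]
    - [60,0,0,-40,0,0,0]
    - [60,0,0,-40,0,0,0]
    - [60,30,0,-30,0,0,0]
    - [60,40,0,0,0,0,0]
    - [60,40,0,0,0,0,0]
    - [60,20,0,0,0,0,0]
    - [60,0,0,0,0,0,0]

```text
time_s: 9.4
ee_pos: [582.7, 211.6, 232.8]
orientation: [-0.0, 0.68, 0.733, -0.0]
wrist_force: [-0.3, 0.3, 0.6]
opening: 60.1
finger_force: 0.0
```

```bash
python3 b.py -100
python3 - <<'E'
from h import *
c=cams.camera("top"); cv2.imwrite("pics/t5.png",cv2.resize(c["color"][130:330,230:480],None,fx=3,fy=3,interpolation=cv2.INTER_CUBIC)); print(block(c,proj(c,[603,-92,40])[0],r=32)[:4])
c=cams.camera("scene"); cv2.imwrite("pics/s5.png",cv2.resize(c["color"][190:340,180:380],None,fx=4,fy=4,interpolation=cv2.INTER_CUBIC)); print(block(c,proj(c,[603,-92,40])[0],r=30,thr=70)[:4])
E
```

```text
rail 3.94 [ 600.  -156.3] 47 47 rms 0.29
t 9.45 tcp [583.4 208.1 232.9] yang 4.07 tilt [-0.02 -0.07] open 60.2 F [0.9 0.1 0.3]
now-axes shift [ -76.9 -115.1  195. ] wz 0.13
[[8.8, 35.6], [29.0, 35.7], [-31.0, 35.9], [-11.0, 35.9], [48.8, 35.9], [28.9, 55.6], [-31.1, 55.6], [48.8, 55.8], [8.9, 55.9], [-11.1, 55.9], [48.9, 75.7], [28.8, 75.7], [-11.2, 75.7], [8.8, 75.8], [-31.2, 75.8], [28.9, 95.6], [8.9, 95.8], [49.0, 95.8], [-31.1, 95.8], [-11.0, 95.9]]
(array([604.28106689, -89.7616806 ]), 3.8252198696136475, (80.08245849609375, 60.805198669433594), 20)
(array([601.29821777, -88.50857544]), 3.9741969108581543, (80.30610656738281, 60.8250617980957), 20)
```

View pics/s5.png

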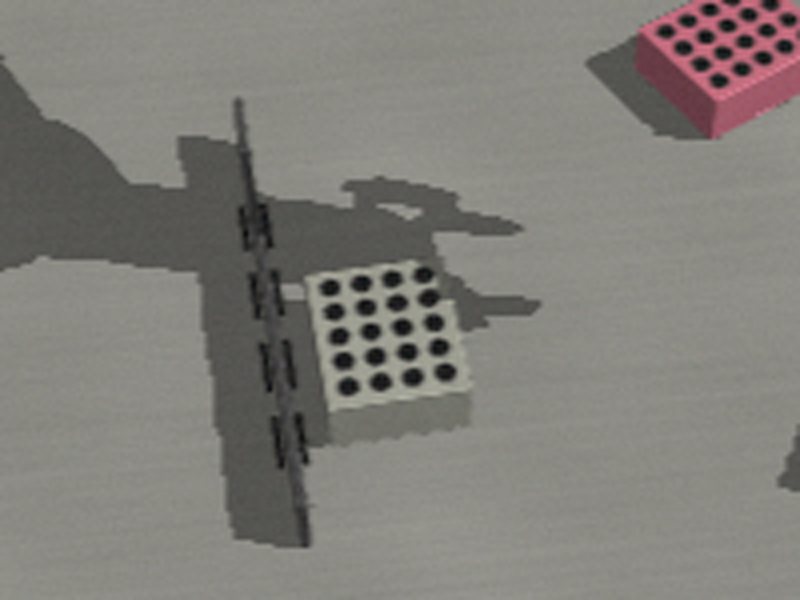

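View pics/t5.png

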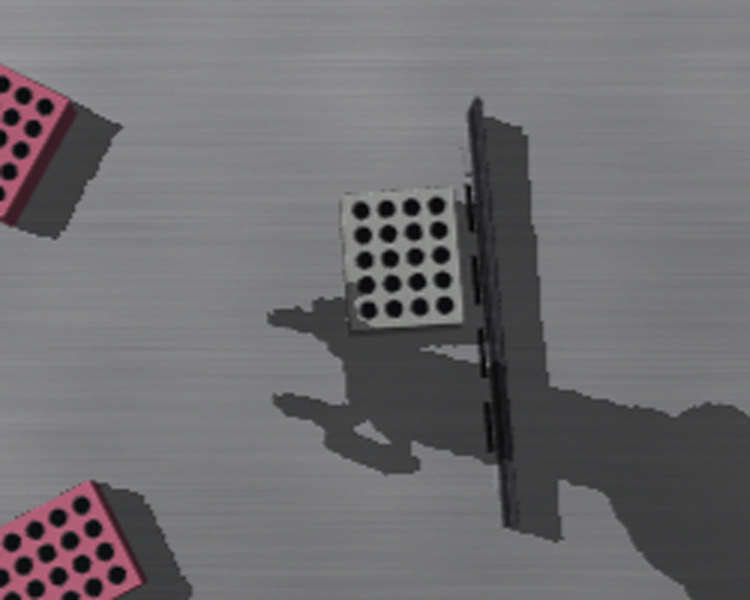

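The block stands parallel to the rail with the slots open and the hand clear; the top view gives a gap of 20.8 mm at about -0.1°. Cross-check of the rail from the scene view, whose camera sees the top edge of the near face:

Run:
```python
from h import *
g=cv2.cvtColor(cv2.imread("pics/scene0.png"),cv2.COLOR_BGR2GRAY).astype(float); c=cams.camera("scene")
E=[]
for r in [*range(222,236),*range(316,322)]:
    x=g[r,225:290]; i=len(x)-1-np.argmax(x[::-1]<105); E.append([225+i+(105-x[i])/(x[i+1]-x[i]),r])
E=np.array(E); p=ray(c,E,45)[:,:2]; m,q=np.polyfit(p[:,0],p[:,1],1); th=np.arctan(m); n=np.array([-np.sin(th),np.cos(th)])
print(E.round(1).tolist(),np.degrees(th),m*600+q,np.std(p[:,1]-m*p[:,0]-q))
b=block(c,proj(c,[603,-92,40])[0],r=30,thr=70); print("gap",(b[0]-[600,m*600+q])@n-45)
```

```text
[[241.6, 222.0], [241.5, 223.0], [241.5, 224.0], [241.7, 225.0], [241.7, 226.0], [242.4, 227.0], [242.6, 228.0], [242.4, 229.0], [242.4, 230.0], [242.6, 231.0], [242.8, 232.0], [242.8, 233.0], [243.0, 234.0], [243.4, 235.0], [257.5, 316.0], [256.8, 317.0], [256.8, 318.0], [256.8, 319.0], [256.9, 320.0], [257.3, 321.0]] 3.957263064214173 -155.1561848373658 0.6860266440982931
gap 21.46134911268892
```

```bash
python3 -c "
from plant import order
print(order.job_done())"
```

```text
the job is handed in; nothing more can be done
None
```

The aluminium block now stands parallel to the rail (within about 0.2°) on its original side, about 21 mm short of it, with the hand drawn clear; the boat, bell and jar were not touched, and I handed the job in at about 9.5 s.

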